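# Square up the heel lifts and hold them ready over their tray

### The job

Tap the untidy pile of three heel lifts on the ledge until their edges are flush all round, then pick the whole pile up and carry it across to the steel tray, clear of everything in between and leaving all else where it stands. Finish still holding it: keep the pile flush, level, centred and square over the tray's empty well (either way round), its underside about one centimetre above the tray's rim and nothing of it touching the tray, so that I can slip a liner in beneath it.

Things in the scene. Friction and masses are not known exactly. Their poses are not given: they have to be found in the camera images.
- lift_bottom: Base lift, lowest and thickest of the pile of three, light cork, lying on the ledge: a D-shaped firm cork heel lift, 52 mm long, 42 mm wide, 12 mm thick, about 29 g; one short end is straight (42 mm), the long sides are straight for 38 mm from there, the other short end is rounded. Origin: centre of its underside (midway along the 52 mm and the 42 mm). x runs along the length towards the rounded end, y across the width, z up.
- lift_middle: Middle one of the pile, slate blue, same outline and axes as lift_bottom but 7 mm thick, about 17 g; at the start 4 to 6 mm off along the pile and turned by up to 7 degrees.
- lift_top: Top one of the pile, light cork, same outline and axes, 7 mm thick, about 17 g; at the start 4 to 6 mm off sideways and turned by up to 7 degrees. The flush pile is 26 mm tall. The lifts are rigid and slide on one another. Squeezing opposite edges between the fingers squares the pile that way; a firm grip across the 42 mm carries all three if the fingertips reach within 5 mm of the ledge.
- tray: Stainless steel tray fixed to the ledge, on the other side of the shoebox from the pile: 90 mm (x) by 139 mm (y) over its flat flanged rim, 26 mm high, with two wells side by side along y, each 66 mm (x) by 56 mm (y) inside, walls 3 mm, floor 3 mm thick. Origin: centre of its underside. The well at +y is empty, the one at -y holds two spare lifts.
- well_rim (a point): Centre of the empty well's opening, level with the top of the tray's rim (26 mm above the ledge); axes as the tray's, so a lift's 52 mm length lies along x.
- shoebox: Translucent plastic shoebox with its clip-on lid shut, fixed between the pile and the tray: 300 mm (x) by 185 mm (y) over the lid, 118 mm high, blue clips at the two short ends reaching 157 mm from the centre. Origin: centre of its underside. The orange tin stands on its lid.
- tin: Orange plastic lace tip tin, open and empty, 64 mm across, 32 mm high, 40 g, standing on the shoebox lid (top at 150 mm above the ledge). Origin: centre of its underside. Leave it there.
- stool: Brown wooden miniature shoe shine stool with a foot rest on top, 150 mm (x) by 96 mm (y), 118 mm high, loose, on the far part of the ledge. Origin: centre of its underside.
- brush: Wooden shoe brush lying bristles down, 62 mm (x) by 165 mm (y), 46 mm high, loose, on the far part of the ledge. Origin: centre of its underside.
- polish: Round shoe polish can, black with a red lid, 78 mm across, 25 mm high, loose, behind the shoebox. Origin: centre of its underside.
- spare_lower: Spare cork heel lift (same outline, 7 mm thick) on the floor of the tray's other well.
- spare_upper: Spare cork heel lift lying on spare_lower; its top is 17 mm above the ledge, below the rim.
Things that resemble listed ones, but are neither listed nor needed, are in the scene too. Of the things that look like the tray, the middle-sized one is meant.

How it is judged:
By the outcome, as a careful person would: the job done as asked, in the order asked, and still so for the second after the job is handed in, while the arm keeps its last pose, push and grip.
It also fails if it takes over 54 s, if anything falls off the work surface, if the arm or the gripper's body presses on something with over 40 N, if the wrist force passes 120 N, or if a joint passes its speed limit or range.

### The arm

A 6-joint arm with a two-finger parallel gripper is mounted at the origin on the work surface. World frame = base frame: x ahead of the robot, y to its left, z up, the work surface at z = 0. Lengths are in mm, angles in rad, forces in N, time in s.
With the tool pointing down it reaches from about 300 to 750 mm from the base axis. Payload 8.5 kg.
Tool frame: the origin (TCP) lies at the very end of the fingers, on their centre line; the grasp point (between the pads) lies 19 mm behind it (manip.pinch_z is the distance from the TCP to the grasp point, in mm); z points along the fingers, y is the line along which they close (so a half turn about z gives the same grasp; the last joint's range is limited). The gripper opens to 85 mm and grips with 20 to 120 N. Pads are 22 mm wide; open, the fingers measure 114 mm over their backs; the gripper's body (76 mm by 85 mm) begins 54 mm behind the grasp point. The pads swing forward as they close: fully open they stand 13 mm farther back than shut.
Start: joints at [-1.535, 0.381, 1.297, -0, 1.464, -0.215], TCP at [136.494, -532.776, 231.322] pointing down, gripper open.
Joint ranges: [-3.11, 3.11], [-0.89, 2.33], [0.22, 2.48], [-1.42, 4.56], [0.17, 2.85], [-2.88, 2.88]. Speed limits (rad/s): [2.39, 2.39, 3.14, 3.14, 3.14, 3.14].

### API

Orientations are given as a unit quaternion [x, y, z, w].
In Python, from cell import manip gives the robot as it stands.
- The arm moves only by the shell command python3 -m jog 'ROWS' [FORCE]. ROWS is JSON, a list that holds one entry, the list of rows, each a list of 7 numbers: the gripper command: -1 is shut, 1 is fully open, values between are in proportion, then the shift along the tool's x, y, z in cm, then the turn, a rotation vector about the tool's x, y, z in rad. In form: [[[claw, tx, ty, tz, ax, ay, az], ...]]. A call has 1 to 10 rows; each row is the pose to reach, as a shift and turn from the pose commanded when the call began, along the tool's axes at that moment; what a row does not reach only later rows make up. A row lasts 1/12 s, in which the tool goes at most 41.7 mm and 7.16 degrees, less where a joint would pass 70% of its speed; a pose out of reach is approached as far as the arm can. A call with a gripper value outside its range is refused whole. The fingers move at their own pace and stop on an object; FORCE is the grip in N (left out, the last holds). Time passes only in rows, so rows that repeat a pose let the fingers close. It gives the time, the measured TCP pose, the force, the opening and the grip force at its end, in the units of the state.
- manip.read_state(): the state, without advancing time (a new reading comes with each control period).
- manip.grab_frame(name): name is "scene" or "top" or "wrist"; returns (picture, depth): 384x512x3 uint8, blue, green, red; 384x512 float32, mm along the optical axis (not along the pixel's ray), 0 where there is no reading.
- manip.camera_info(name): a dict with "vertical_fov" (degrees; the focal length in pixels is half the picture's height over the tangent of half this angle, whatever the lens; pixels are square), "cx", "cy" (the principal point, pixels), "rvec" (rotation vector, rad) and "tvec" (3), from world to camera coordinates, as OpenCV has them. Camera axes: x right, y down, z forward; pixel columns grow to the right and rows downward; lengths in mm; the calibration is good to about 2 mm. The wrist camera is an equidistant fisheye: a pixel r from the principal point sees the ray r / f radians off the axis. A picture is of the moment at which its call begins: read the wrist's pose just before it. camera_info takes no time and is no camera call; for the wrist camera it gives the pose at the moment of the call.
- manip.close_job(): hands the job in; it is judged then, once.
The state is a dict: "t": time; "q": joint angles; "dq": joint speeds; "effort": joint torques, N m; "eef_pos": TCP position; "ee_rot": TCP orientation; "wrist_force": force on the tool from outside, world axes, zero at the start; "moment": the same for the moment, N m; "grip_width": opening from 0.0 (shut) to 1.0 (fully open); "grasp_force": force on a finger pad.
Only numpy, scipy, OpenCV 4.12 (cv2) and the standard library are available. Lean on these libraries where they do the work, as an engineer would, in place of code of your own. Each camera call takes 0.05 s, during which the arm holds its last target. There are 200 camera calls.

## Working session

There is one attempt and no reset: what is moved stays moved. The work goes in short steps, Python scripts to look and compute and a shell command to move; the robot and the scene stay as the last step left them, time stands still between calls to the robot, and variables do not carry over. Pictures are saved under pics/ and viewed, at most 10 in all, crops included, and the job is handed in when it is done.

```bash
mkdir -p pics; ls; cat > h.py <<'E'
import numpy as np, cv2
from cell import manip
from scipy.spatial.transform import Rotation as R
def info(n):
    c=manip.camera_info(n); f=192/np.tan(np.radians(c["vertical_fov"])/2)
    return f,c["cx"],c["cy"],cv2.Rodrigues(np.array(c["rvec"],float))[0],np.array(c["tvec"],float).ravel()
def ray(n,u,v,I=None):
    f,cx,cy,Rm,t=I or info(n); x,y=(u-cx)/f,(v-cy)/f
    if n=="wrist":
        r=np.hypot(x,y); d=np.array([x/r*np.sin(r),y/r*np.sin(r),np.cos(r)]) if r>0 else np.array([0,0,1.])
    else: d=np.array([x,y,1.])
    return -Rm.T@t, Rm.T@d, d
def atz(n,u,v,z,I=None):
    o,w,_=ray(n,u,v,I); return o+w*(z-o[2])/w[2]
def atd(n,u,v,dep,I=None):
    o,w,d=ray(n,u,v,I); return o+w*dep/d[2]
E
python3 - <<'E'
from h import *
s=manip.read_state(); print({k:np.round(v,3) for k,v in s.items()})
for n in("scene","top","wrist"):
    I=info(n); p,d=manip.grab_frame(n); cv2.imwrite(f"pics/{n}0.png",p); np.savez(f"pics/{n}0.npz",p=p,d=d,I=np.array(I,dtype=object))
    print(n,I[0],I[1:3],-I[3].T@I[4],I[3][2])
a=cv2.imread("pics/top0.png");cv2.imwrite("pics/top0b.png",cv2.resize(a,(800,600),interpolation=3))
E
```

```text
pics
{'t': np.float64(0.0), 'q': array([-1.535,  0.381,  1.298,  0.   ,  1.464, -0.215]), 'dq': array([-0.001,  0.   ,  0.001,  0.   ,  0.   ,  0.001]), 'effort': array([-0.0000e+00, -4.4846e+01, -2.3128e+01, -0.0000e+00,  5.0000e-03,
       -0.0000e+00]), 'eef_pos': array([ 136.48 , -532.49 ,  230.709]), 'ee_rot': array([ 0.992,  0.125,  0.   , -0.001]), 'wrist_force': array([0.888, 0.511, 0.502]), 'moment': array([-0.01 , -0.048, -0.032]), 'grasp_force': np.float64(0.0), 'grip_width': np.float64(1.003)}
scene 363.39117421515374 (255.34649476554375, 193.66873493735855) [1098.08968684  510.28540325  766.84055871] [-0.57853544 -0.45193229 -0.67900953]
top 485.95560661478515 (257.27138336381137, 193.94231558050302) [ 257.31740787   51.3600335  1536.02935492] [ 0.19303238  0.01418019 -0.98108992]
wrist 297.3186396354542 (257.4732059207318, 193.5390758656331) [ 217.11219208 -511.95190216  372.05641753] [-0.30878402 -0.07746135 -0.94797266]
```

View pics/top0b.png

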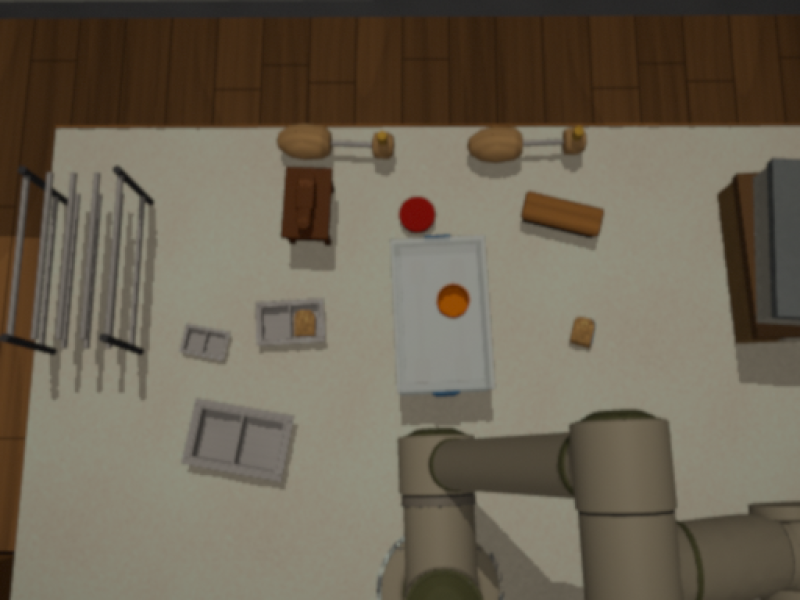

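View pics/wrist0.png

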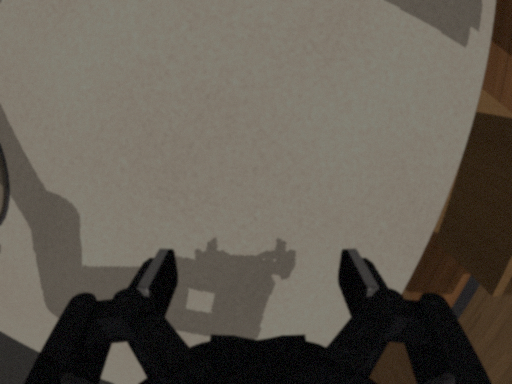

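View pics/scene0.png

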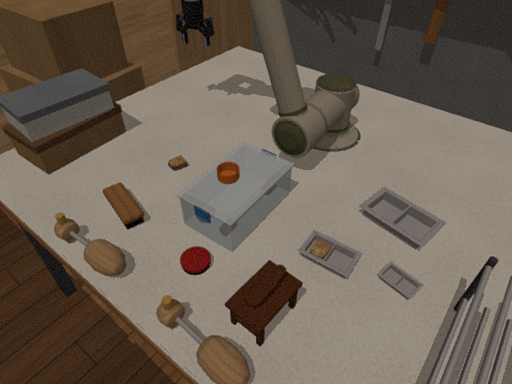

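The top view (800x600) shows the pile at (582,332), between the orange tin's shoebox and the robot's right. The tray-like things are small (206,343), middle (290,324, lifts in its right well) and large (238,443), so I choose the middle one. In the scene view the pile is at (177,162) and the tray at (330,253). The wrist view shows only bare ledge. The pile-like things are the pile itself and the spares at (304,322). I'll check both in one crop.

```bash
python3 - <<'E'
from h import *
T=np.load("pics/top0.npz",allow_pickle=True);S=np.load("pics/scene0.npz",allow_pickle=True)
c=lambda Z,u,v,w,h,k:cv2.resize(Z["p"][v:v+h,u:u+w],(w*k,h*k),interpolation=2)
# top: pile (352,192) 40x30 k10 ; tray (158,182) 60x45 ; scene
A=c(T,352,197,40,30,10);B=cv2.resize(T["p"][185:230,158:218],(400,300),interpolation=2)
C=c(S,157,147,40,30,10);D=cv2.resize(S["p"][226:280,294:366],(400,300),interpolation=2)
cv2.imwrite("pics/crop1.png",np.vstack([np.hstack([A,B]),np.hstack([C,D])]))
for n,Z,pts in(("top",T,[(372.5,212.5),(176,208),(166,208),(195,206)]),("scene",S,[(177,161),(345,258),(319,247)])):
    for u,v in pts:
        d=Z["d"][int(v),int(u)]; print(n,u,v,d,atd(n,u,v,d).round(1))
E
```

```text
top 372.5 212.5 1519.8289 [ 494.4 -287.4   28.6]
top 176 208 1554.8223 [512.9 333.5   5.6]
top 166 208 1533.7467 [509.4 361.2  26.8]
top 195 206 1545.894 [517.8 271.4  14.8]
scene 177 161 1207.7467 [ 503.3 -285.9   24.9]
scene 345 258 949.35425 [4.927e+02 3.363e+02 3.000e-01]
scene 319 247 955.46716 [515.9 269.3  16.1]
```

View pics/crop1.png

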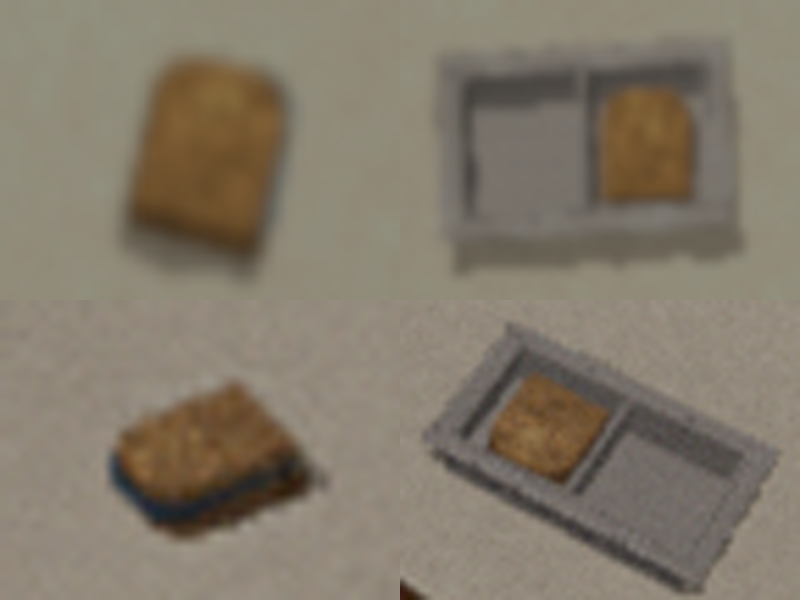

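The crops confirm both choices: a cork/blue/cork pile (top crop, straight end at the bottom), and the middle tray with its left (+y) well empty and the spares in the right one.

```bash
cat >> h.py <<'E'
def tri(n1,p1,n2,p2):
    a,u,_=ray(n1,*p1);b,w,_=ray(n2,*p2); s=np.linalg.lstsq(np.c_[u,-w],b-a,rcond=None)[0]
    P,Q=a+u*s[0],b+w*s[1]; return (P+Q)/2,np.linalg.norm(P-Q)
def togo(P,yaw):
    "shift (cm) in commanded tool axes and turn about tool z; tool down"
    s=manip.read_state(); Rt=R.from_quat(s["ee_rot"]).as_matrix()
    y=np.arctan2(Rt[1,0],Rt[0,0]); d=Rt.T@(np.array(P)-s["eef_pos"])/10
    print("now",s["eef_pos"].round(1),"yaw",np.degrees(y).round(2),"z",Rt[:,2].round(4),"-> shift cm",d.round(2),"az",-(yaw-y))
E
python3 - <<'E'
from h import *
t=lambda u,v:(158+(u-400)/6.667,185+v/6.667); s=lambda u,v:(294+(u-400)/5.556,226+(v-300)/5.556)
# rim corners: top / scene pairs  (+x+y, +x-y, -x-y, -x+y)
tp=[t(438,55),t(727,40),t(737,225),t(448,240)]; sc=[s(690,590),s(425,440),s(510,325),s(778,455)]
C=[tri("top",a,"scene",b) for a,b in zip(tp,sc)]
for c in C: print(c[0].round(1),c[1].round(1))
c=np.array([x[0] for x in C]); m=c.mean(0); yv=c[[0,3]].mean(0)-c[[1,2]].mean(0); xv=c[[0,1]].mean(0)-c[[2,3]].mean(0)
print("tray",m,np.linalg.norm(xv),np.linalg.norm(yv),"yaw",np.degrees(np.arctan2(-yv[0],yv[1])),np.degrees(np.arctan2(xv[1],xv[0])))
print("well",m+yv/np.linalg.norm(yv)*29.5)
# pile
p=lambda u,v:(352+u/10,197+v/10); q=lambda u,v:(157+u/10,147+(v-300)/10)
for a,b in(((137,208),(238,382)),((255,245),(300,450))): r=tri("top",p(*a),"scene",q(*b)); print("pile corner",r[0].round(1),r[1].round(1))
P=[atz("top",*p(*x),26) for x in((137,208),(252,243),(222,55))]; print(np.round(P,1)); a=(P[0]+P[1])/2; x=P[2]-a; print("centre",(a+P[2])/2,np.hypot(*x[:2]),np.degrees(np.arctan2(x[1],x[0])))
T=np.load("pics/top0.npz",allow_pickle=True)
for u,v in((250,150),(290,192),(310,240),(260,245)): d=T["d"][v,u];print("box",atd("top",u,v,d).round(0))
togo([495,-287,230],np.radians(-12))
E
```

```text
[558.8 371.9  17.5] 0.8
[564.6 234.8  19.9] 3.1
[476.1 227.8  17. ] 1.6
[468.4 366.3  17.7] 4.8
tray [516.99657586 300.22197289  18.04740704] 89.67543325672429 137.94280518566848 yaw 2.8060805146176597 4.023121955629864
well [515.55241044 329.68599425  17.85811594]
pile corner [ 482.9 -270.9   41.8] 21.0
pile corner [ 463.8 -301.2   -7.9] 22.3
[[ 478.  -266.    26. ]
 [ 467.  -301.4   26. ]
 [ 526.6 -294.7   26. ]]
centre [ 499.54125723 -289.19513297   26.        ] 55.19425092689684 -11.487185598104087
box [706.  98.   2.]
box [541. -25. 122.]
box [400. -82. 115.]
box [385.  64. 112.]
now [ 136.5 -532.6  230.9] yaw 14.37 z [-0.      0.0011 -1.    ] -> shift cm [ 40.82 -14.89   0.11] az 0.4602122155909728
```

```bash
python3 -m jog '[[[1,10,-4,0,0,0,0.11],[1,20,-8,0,0,0,0.22],[1,30,-11,1,0,0,0.34],[1,40.8,-14.9,3,0,0,0.45],[1,40.8,-14.9,4,0,0,0.45],[1,40.8,-14.9,4,0,0,0.45],[1,40.8,-14.9,4,0,0,0.45],[1,40.8,-14.9,4,0,0,0.45],[1,40.8,-14.9,4,0,0,0.45],[1,40.8,-14.9,4,0,0,0.45]]]'; python3 -m jog '[[[1,0,0,0,0,0,0],[1,0,0,0,0,0,0],[1,0,0,0,0,0,0],[1,0,0,0,0,0,0]]]' 20
python3 - <<'E'
from h import *
I=info("wrist"); p,d=manip.grab_frame("wrist"); np.savez("pics/w1.npz",p=p,d=d,I=np.array(I,dtype=object))
cv2.imwrite("pics/w1.png",cv2.resize(p,(800,600),interpolation=2)); togo([495,-287,230],np.radians(-12))
E
```

```text
t: 0.98
eef_pos: [475.1, -299.8, 194.2]
ee_rot: [0.995, -0.099, -0.0, -0.0]
wrist_force: [0.8, -1.6, -0.4]
grip_width: 1.002
grasp_force: 0.0
t: 1.32
eef_pos: [472.9, -302.2, 194.7]
ee_rot: [0.995, -0.1, -0.0, 0.0]
wrist_force: [-1.3, -0.5, -0.3]
grip_width: 0.998
grasp_force: 0.0
now [ 472.8 -302.4  194.8] yaw -11.52 z [ 1.e-04 -3.e-04 -1.e+00] -> shift cm [ 1.86 -1.95 -3.52] az 0.00837675903954374
```

View pics/w1.png

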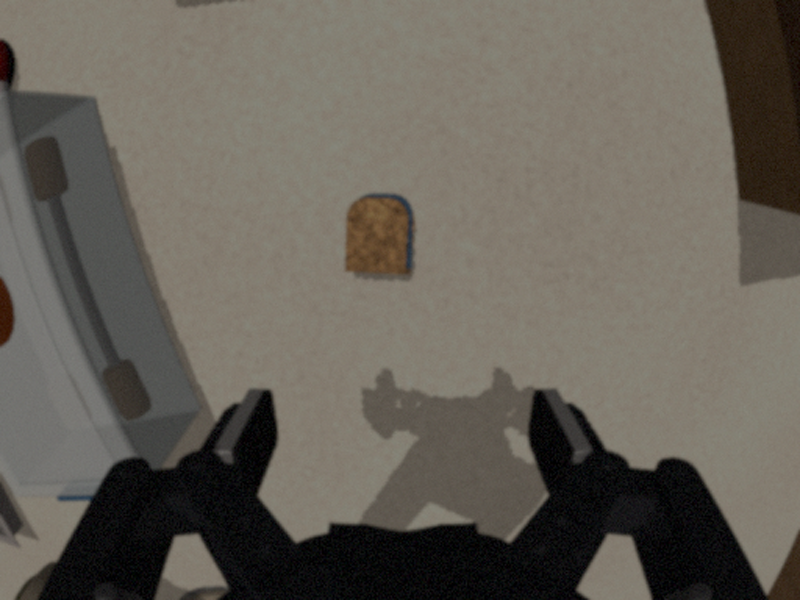

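The wrist view shows the pile: cork top with straight-end corners at (346,270) and (409,272), rounded tip near (378,197). Blue peeks out ahead and on the right.

```bash
python3 - <<'E'
from h import *
k=lambda u,v:(u/1.5625,v/1.5625)
Z=np.load("pics/w1.npz",allow_pickle=True); I=tuple(Z["I"])
pts=dict(A=(346,270),B=(408,272),tip=(377,197),L=(347,235),Rr=(407,235))
for n,p in pts.items(): print(n,atz("wrist",*k(*p),26,I).round(1))
u,v=k(378,235); d=Z["d"][int(v),int(u)]; print("depth",atd("wrist",u,v,d,I).round(1))
W=[atz("wrist",*k(*pts[x]),26,I) for x in("A","B","tip")]
a=(W[0]+W[1])/2;x=W[2]-a;e=W[0]-W[1];print("c",(a+W[2])/2,np.hypot(*x[:2]),np.degrees(np.arctan2(x[1],x[0])),np.hypot(*e[:2]),np.degrees(np.arctan2(-e[0],e[1])))
# two-view check with top view corners
f,cx,cy,Rm,t=I
q=lambda u,v:(352+u/10,197+v/10)
for a,b in(("A",(137,208)),("B",(252,243)),("tip",(222,55))):
  r=tri("wrist",k(*pts[a]),"top",q(*b)); print("tri",a,r[0].round(1),r[1].round(1))
cv2.imwrite("pics/w1c.png",cv2.resize(Z["p"][112:187,205:280],(600,600),interpolation=2))
E
```

```text
A [ 483.2 -263.8   26. ]
B [ 473.2 -305.5   26. ]
tip [ 528.1 -295.5   26. ]
L [ 507.  -270.1   26. ]
Rr [ 498.7 -310.    26. ]
depth [ 502.6 -290.7   25.5]
c [ 503.15904008 -290.09760375   26.        ] 51.09352744987101 -12.252141856242192 42.93199504425194 -13.522542209054448
tri A [ 480.4 -265.    22.1] 5.1
tri B [ 469.1 -305.    10.6] 0.1
tri tip [ 527.5 -295.5   21.7] 0.5
```

View pics/w1c.png

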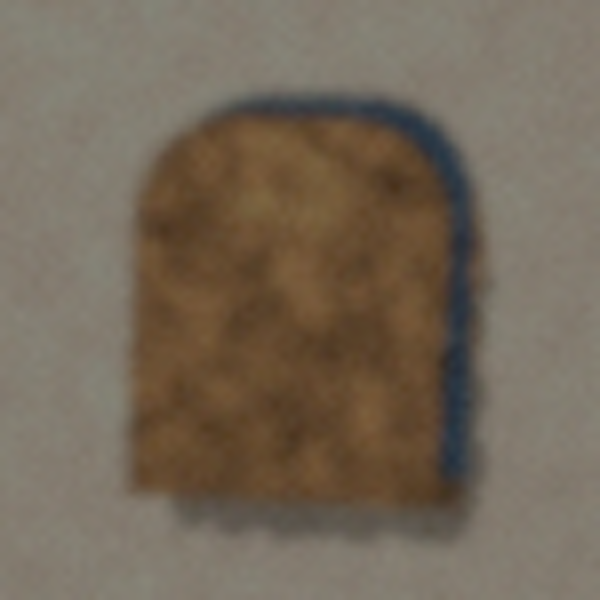

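```bash
python3 - <<'E'
from h import *
Z=np.load("pics/w1.npz",allow_pickle=True); I=tuple(Z["I"]); s=manip.read_state(); Rt=R.from_quat(s["ee_rot"]).as_matrix()
D=Z["d"]; P=[]
for v in range(240,330):
  for u in range(100,420):
    if D[v,u]>0:
      X=Rt.T@(atd("wrist",u,v,D[v,u],I)-s["eef_pos"])
      if -90<X[2]<30: P.append([*X,u,v])
P=np.array(P); print(len(P))
for sg in(-1,1):
  Q=P[(P[:,1]*sg>20)]; Q=Q[np.argsort(-Q[:,2])]; print(Q[:6].round(1)); print(np.percentile(Q[:,2],[99,95,90]))
togo([504,-293,90],np.radians(77)); print(manip.camera_info("top")["vertical_fov"],s["q"])
E
```

```text
8375
[[  6.6 -43.8 -11.6 174.  254. ]
 [ -0.7 -43.7 -11.7 176.  266. ]
 [ -1.9 -43.8 -11.9 176.  268. ]
 [ -1.2 -43.6 -12.  176.  267. ]
 [ -3.  -43.3 -12.1 177.  270. ]
 [  5.1 -43.4 -12.1 175.  257. ]]
[-14.25019472 -19.25127025 -23.75244425]
[[ -4.3  42.2 -11.  338.  271. ]
 [  2.   41.8 -11.8 339.  262. ]
 [  1.4  41.8 -11.9 339.  263. ]
 [ -3.   41.8 -12.  338.  270. ]
 [  4.5  41.9 -12.  340.  258. ]
 [ -6.1  42.2 -12.1 338.  275. ]]
[-14.18615335 -19.09334682 -23.94364215]
now [ 472.8 -302.4  194.8] yaw -11.52 z [ 1.e-04 -3.e-04 -1.e+00] -> shift cm [ 2.86 -1.54 10.48] az -1.5449662752354096
43.11773581231528 [-7.79795332e-01  4.28580108e-01  1.32901571e+00 -1.49675699e-04
  1.38377429e+00  9.92091573e-01]
```

```bash
python3 -m jog '[[[1,1.4,-0.8,3,0,0,-0.12],[1,2.86,-1.54,6,0,0,-0.24],[1,2.86,-1.54,10.4,0,0,-0.36],[1,2.86,-1.54,10.4,0,0,-0.48],[1,2.86,-1.54,10.4,0,0,-0.6],[1,2.86,-1.54,10.4,0,0,-0.72],[1,2.86,-1.54,10.4,0,0,-0.84],[1,2.86,-1.54,10.4,0,0,-0.96],[1,2.86,-1.54,10.4,0,0,-1.08],[1,2.86,-1.54,10.4,0,0,-1.2]]]' && python3 -m jog '[[[1,0,0,0,0,0,-0.12],[1,0,0,0,0,0,-0.24],[1,0,0,0,0,0,-0.345],[1,0,0,0,0,0,-0.345],[1,0,0,0,0,0,-0.345],[1,0,0,0,0,0,-0.345]]]'
python3 - <<'E'
from h import *
togo([504,-293,2],np.radians(77))
E
```

```text
t: 2.2
eef_pos: [504.0, -293.2, 90.9]
ee_rot: [0.876, 0.481, 0.0, 0.0]
wrist_force: [-0.8, 0.2, -0.5]
grip_width: 0.997
grasp_force: 0.0
t: 2.7
eef_pos: [504.4, -292.6, 90.7]
ee_rot: [0.783, 0.622, 0.0, 0.0]
wrist_force: [0.1, -0.2, 0.1]
grip_width: 1.002
grasp_force: 0.0
now [ 504.4 -292.6   90.7] yaw 76.87 z [ 1.e-04 -2.e-04 -1.e+00] -> shift cm [-0.05 -0.03  8.87] az -0.00223800921015882
```

```bash
python3 -m jog '[[[1,0,0,4,0,0,0],[1,0,0,8,0,0,0],[1,0,0,8.85,0,0,0],[0.6,0,0,8.85,0,0,0],[0.5,0,0,8.85,0,0,0],[0.4,0,0,8.85,0,0,0],[0.35,0,0,8.85,0,0,0],[0.3,0,0,8.85,0,0,0],[0.25,0,0,8.85,0,0,0],[0.2,0,0,8.85,0,0,0]]]' 20 && python3 -m jog '[[[0.1,0,0,0,0,0,0],[0.1,0,0,0,0,0,0],[0.1,0,0,0,0,0,0],[0,0,0,0,0,0,0],[0,0,0,0,0,0,0],[0,0,0,0,0,0,0]]]'
python3 - <<'E'
from h import *
I=info("wrist"); s=manip.read_state(); p,D=manip.grab_frame("wrist"); Rt=R.from_quat(s["ee_rot"]).as_matrix()
np.savez("pics/w2.npz",p=p,d=D,I=np.array(I,dtype=object),e=s["eef_pos"],q=s["ee_rot"])
cv2.imwrite("pics/w2.png",cv2.resize(p[190:340,150:350],(800,600),interpolation=2))
P=[]
for v in range(200,330):
  for u in range(100,420):
    if D[v,u]>0:
      X=Rt.T@(atd("wrist",u,v,D[v,u],I)-s["eef_pos"])
      P.append([*X,u,v])
P=np.array(P)
for sg in(-1,1):
  Q=P[(P[:,1]*sg>24)&(P[:,1]*sg<50)&(abs(P[:,0])<9)&(P[:,2]<2)]; Q=Q[np.argsort(-Q[:,2])]; print(Q[:40:8].round(1))
E
```

```text
t: 3.53
eef_pos: [505.0, -292.2, 3.2]
ee_rot: [0.782, 0.623, 0.0, 0.001]
wrist_force: [-1.1, 0.9, 6.5]
grip_width: 0.602
grasp_force: 20.1
t: 4.03
eef_pos: [505.0, -292.2, 3.2]
ee_rot: [0.782, 0.623, 0.0, 0.001]
wrist_force: [-2.2, 0.7, 7.1]
grip_width: 0.607
grasp_force: 20.2
[[  7.3 -34.3  -7.6 190.  249. ]
 [  7.3 -37.2  -8.9 184.  250. ]
 [  7.7 -36.3 -10.5 185.  251. ]
 [  7.8 -34.4 -11.7 188.  252. ]
 [  7.7 -34.8 -12.6 187.  253. ]]
[[  7.2  38.4  -7.5 329.  249. ]
 [  8.   37.   -8.9 327.  249. ]
 [  8.3  37.6 -10.5 329.  250. ]
 [  7.8  37.9 -11.9 330.  252. ]
 [  7.6  37.3 -12.4 329.  253. ]]
```

View pics/w2.png

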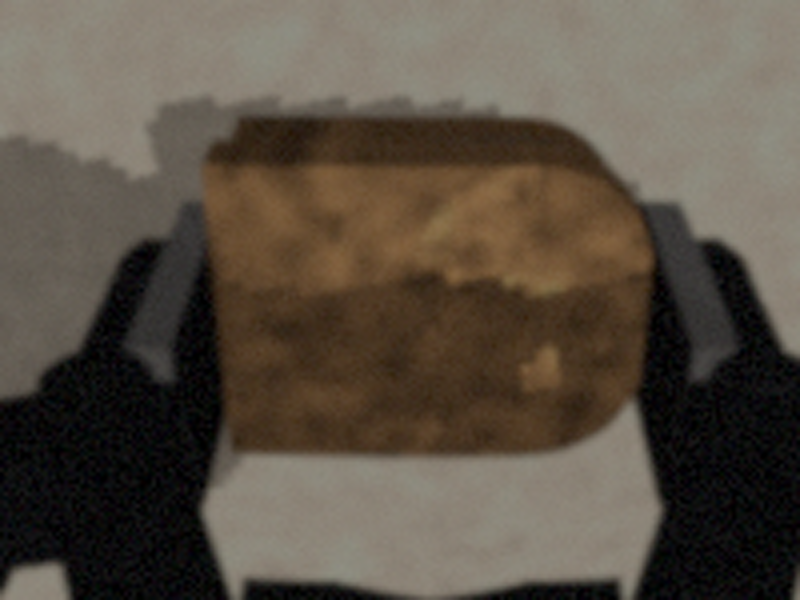

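The close view shows the pile held end to end between the pads: straight end at the left (205,165)–(235,450), rounded end at the right. Lengthwise it looks flush at an opening of 51.6 mm. The tips stand about 8 mm behind the TCP at this opening, so I'll repeat the squeeze lower to include the base lift.

```bash
python3 -m jog '[[[0.5,0,0,0,0,0,0],[0.5,0,0,0,0,0,0],[0.5,0,0,0.3,0,0,0],[0.5,0,0,0.55,0,0,0],[0.4,0,0,0.55,0,0,0],[0.3,0,0,0.55,0,0,0],[0.2,0,0,0.55,0,0,0],[0.1,0,0,0.55,0,0,0],[0.1,0,0,0.55,0,0,0],[0.1,0,0,0.55,0,0,0]]]' 30; python3 -m jog '[[[0.6,0,0,0,0,0,0],[0.6,0,0,0,0,0,0],[0.6,0,0,0,0,0,0]]]'
python3 - <<'E'
from h import *
togo([504,-293,60],np.radians(77))
I=info("wrist"); s=manip.read_state(); p,D=manip.grab_frame("wrist")
np.savez("pics/w3.npz",p=p,d=D,I=np.array(I,dtype=object),e=s["eef_pos"],q=s["ee_rot"])
cv2.imwrite("pics/w3.png",cv2.resize(p[190:340,150:350],(800,600),interpolation=2))
E
```

```text
t: 4.92
eef_pos: [505.0, -292.2, -3.2]
ee_rot: [0.782, 0.623, 0.0, 0.0]
wrist_force: [1.0, -0.2, 3.1]
grip_width: 0.602
grasp_force: 36.5
t: 5.17
eef_pos: [504.6, -291.8, -3.7]
ee_rot: [0.782, 0.623, -0.0, -0.0]
wrist_force: [-0.2, -0.1, -0.3]
grip_width: 0.801
grasp_force: 0.0
now [ 504.6 -291.8   -3.7] yaw 77.11 z [-6.e-04  5.e-04 -1.e+00] -> shift cm [-0.13 -0.03 -6.37] az 0.0018561144237558835
```

```bash
python3 -m jog '[[[1,0,0,-2,0,0,0],[1,0,0,-6,0,0,0],[1,0,0,-6.4,0,0,0.12],[1,0,0,-6.4,0,0,0.24],[1,0,0,-6.4,0,0,0.36],[1,0,0,-6.4,0,0,0.48],[1,0,0,-6.4,0,0,0.6],[1,0,0,-6.4,0,0,0.72],[1,0,0,-6.4,0,0,0.84],[1,0,0,-6.4,0,0,0.96]]]' && python3 -m jog '[[[1,0,0,0,0,0,0.12],[1,0,0,0,0,0,0.24],[1,0,0,0,0,0,0.36],[1,0,0,0,0,0,0.48],[1,0,0,0,0,0,0.6],[1,0,0,0,0,0,0.61],[1,0,0,0,0,0,0.61],[1,0,0,0,0,0,0.61],[1,0,0,0,0,0,0.61]]]'
python3 - <<'E'
from h import *
togo([505,-293,-4],np.radians(-12.9))
E
```

```text
t: 6.05
eef_pos: [504.6, -291.9, 60.4]
ee_rot: [0.982, 0.189, -0.0, -0.0]
wrist_force: [0.5, -0.6, 1.0]
grip_width: 1.0
grasp_force: 0.0
t: 6.8
eef_pos: [504.8, -292.0, 60.5]
ee_rot: [0.994, -0.111, -0.0, -0.0]
wrist_force: [-0.4, -0.0, -0.2]
grip_width: 0.999
grasp_force: 0.0
now [ 504.8 -292.    60.5] yaw -12.71 z [-1.e-04  1.e-04 -1.e+00] -> shift cm [0.05 0.1  6.45] az 0.0033541632922008957
```

```bash
python3 -m jog '[[[1,0,0.1,4,0,0,0],[1,0,0.1,6.3,0,0,0],[1,0,0.1,6.3,0,0,0],[0.5,0,0.1,6.3,0,0,0],[0.3,0,0.1,6.3,0,0,0],[0.2,0,0.1,6.3,0,0,0],[0.1,0,0.1,6.3,0,0,0],[0,0,0.1,6.3,0,0,0],[-0.1,0,0.1,6.3,0,0,0],[-0.2,0,0.1,6.3,0,0,0]]]' 20; python3 -m jog '[[[-0.2,0,0,0,0,0,0],[-0.2,0,0,0,0,0,0],[-0.2,0,0,0,0,0,0]]]' 
python3 - <<'E'
from h import *
togo([505,-293,-4],np.radians(-12.9))
I=info("wrist"); s=manip.read_state(); p,D=manip.grab_frame("wrist"); Rt=R.from_quat(s["ee_rot"]).as_matrix()
np.savez("pics/w4.npz",p=p,d=D,I=np.array(I,dtype=object),e=s["eef_pos"],q=s["ee_rot"])
cv2.imwrite("pics/w4.png",cv2.resize(p[190:340,150:350],(800,600),interpolation=2))
P=[]
for v in range(200,330):
  for u in range(100,420):
    if D[v,u]>0:
      X=Rt.T@(atd("wrist",u,v,D[v,u],I)-s["eef_pos"])
      P.append([*X,u,v])
P=np.array(P)
for sg in(-1,1):
  Q=P[(P[:,1]*sg>21)&(P[:,1]*sg<50)&(P[:,0]>-9)&(P[:,0]<11.5)&(P[:,2]<1)]; Q=Q[np.argsort(-Q[:,2])]; print(Q[:40:8].round(1))
E
```

```text
t: 7.63
eef_pos: [505.0, -293.4, -1.3]
ee_rot: [0.994, -0.112, 0.001, 0.001]
wrist_force: [0.1, -0.2, 6.3]
grip_width: 0.488
grasp_force: 20.8
t: 7.88
eef_pos: [505.0, -293.4, -1.3]
ee_rot: [0.994, -0.112, 0.001, 0.001]
wrist_force: [-2.0, 0.3, 7.2]
grip_width: 0.489
grasp_force: 20.8
now [ 505.  -293.4   -1.3] yaw -12.84 z [ 0.0015 -0.0015 -1.    ] -> shift cm [-0.01 -0.04  0.27] az 0.0011120773387853222
[[  5.3 -33.9   1.  197.  245. ]
 [  5.  -46.6   1.  175.  245. ]
 [  6.4 -41.2   0.9 184.  243. ]
 [ -6.  -43.8   0.9 182.  262. ]
 [ -0.5 -40.8   0.8 186.  254. ]]
[[  5.6  45.8   1.  341.  244. ]
 [ -3.   49.3   1.  345.  257. ]
 [  8.9  41.4   1.  334.  239. ]
 [ 11.4  40.    0.9 332.  235. ]
 [  5.2  41.2   0.9 333.  245. ]]
```

View pics/w4.png

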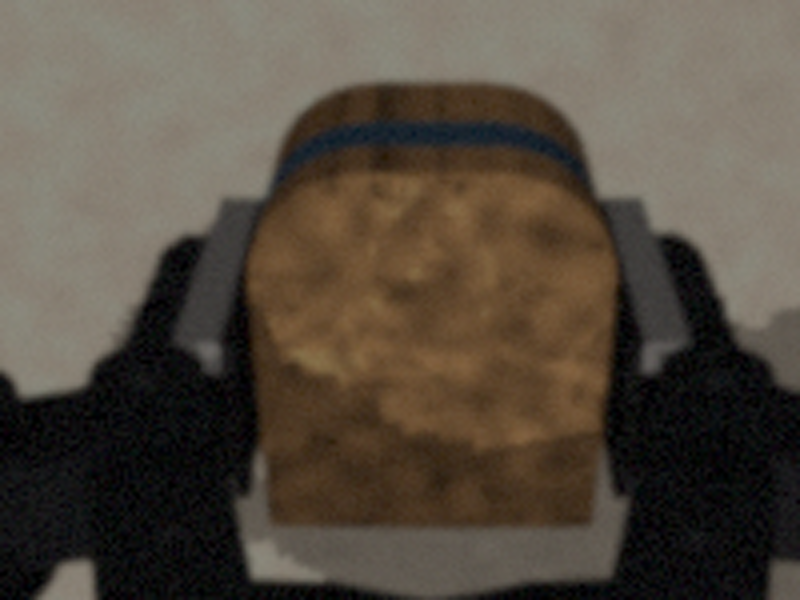

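The pile looks flush: blue and base bands run parallel around the rounded end at (430,85)–(430,170), and the opening is 41.5 mm. I'll check the tip height before gripping firmly.

```bash
python3 - <<'E'
from h import *
for f,cols in(("w2",(197,198,200,316,318)),("w4",(206,208,210,306,308,310))):
  Z=np.load(f"pics/{f}.npz",allow_pickle=True); I=tuple(Z["I"]); Rt=R.from_quat(Z["q"]).as_matrix()
  for u in cols: print(f,u,[(v,*(Rt.T@(atd("wrist",u,v,Z["d"][v,u],I)-Z["e"])).round(1)) for v in(239,241,243,246)])
E
```

```text
w2 197 [(239, np.float64(7.2), np.float64(-32.7), np.float64(4.1)), (241, np.float64(12.3), np.float64(-30.0), np.float64(-8.0)), (243, np.float64(11.6), np.float64(-29.9), np.float64(-8.8)), (246, np.float64(11.4), np.float64(-29.4), np.float64(-11.6))]
w2 198 [(239, np.float64(6.9), np.float64(-32.3), np.float64(4.8)), (241, np.float64(11.7), np.float64(-29.7), np.float64(-6.7)), (243, np.float64(11.6), np.float64(-29.4), np.float64(-8.7)), (246, np.float64(11.0), np.float64(-29.0), np.float64(-10.9))]
w2 200 [(239, np.float64(6.8), np.float64(-31.1), np.float64(4.9)), (241, np.float64(11.8), np.float64(-28.6), np.float64(-7.0)), (243, np.float64(12.4), np.float64(-28.0), np.float64(-10.2)), (246, np.float64(10.8), np.float64(-28.1), np.float64(-10.5))]
w2 316 [(239, np.float64(6.8), np.float64(33.7), np.float64(5.0)), (241, np.float64(11.9), np.float64(31.1), np.float64(-7.1)), (243, np.float64(11.5), np.float64(30.9), np.float64(-8.5)), (246, np.float64(11.2), np.float64(30.4), np.float64(-11.2))]
w2 318 [(239, np.float64(6.8), np.float64(34.8), np.float64(4.9)), (241, np.float64
[... 998 characters left out ...]
64(-5.5)), (241, np.float64(11.7), np.float64(24.4), np.float64(-6.0)), (243, np.float64(12.0), np.float64(24.0), np.float64(-8.8)), (246, np.float64(11.8), np.float64(23.6), np.float64(-11.6))]
w4 308 [(239, np.float64(12.1), np.float64(25.7), np.float64(-4.4)), (241, np.float64(11.8), np.float64(25.5), np.float64(-6.1)), (243, np.float64(12.7), np.float64(24.8), np.float64(-10.1)), (246, np.float64(11.7), np.float64(24.6), np.float64(-11.4))]
w4 310 [(239, np.float64(9.8), np.float64(27.6), np.float64(-0.1)), (241, np.float64(11.7), np.float64(26.5), np.float64(-6.0)), (243, np.float64(12.0), np.float64(26.0), np.float64(-8.9)), (246, np.float64(11.7), np.float64(25.7), np.float64(-11.5))]
```

```bash
python3 -m jog '[[[-0.4,0,0,0,0,0,0],[-0.4,0,0,0,0,0,0],[-0.4,0,0,0,0,0,0],[-0.4,0,0,0,0,0,0],[-0.4,0,0,-0.5,0,0,0],[-0.4,0,0,-1,0,0,0],[-0.4,0,0,-2,0,0,0],[-0.4,0,0,-3,0,0,0],[-0.4,0,0,-3,0,0,0],[-0.4,0,0,-3,0,0,0]]]' 70
python3 - <<'E'
from h import *
k=lambda u,v:(150+u/4,190+v/4)
Z=np.load("pics/w4.npz",allow_pickle=True); I=tuple(Z["I"]); Rt=R.from_quat(Z["q"]).as_matrix()
for n,p in dict(SL=(270,522),SR=(592,522),tip=(430,172)).items():print(n,(Rt.T@(atz("wrist",*k(*p),26,I)-Z["e"])).round(1))
togo([515.5,329.7,230],np.radians(3.4))
I=info("wrist"); s=manip.read_state(); p,D=manip.grab_frame("wrist")
np.savez("pics/w5.npz",p=p,d=D,I=np.array(I,dtype=object),e=s["eef_pos"],q=s["ee_rot"])
a=np.load("pics/w4.npz")["p"] if 0 else Z["p"]
cv2.imwrite("pics/w5.png",cv2.resize(p[190:340,150:350],(800,600),interpolation=2))
print("image change on gripper region vs w4:",np.abs(p[232:322,215:302].astype(int)-a[232:322,215:302]).mean())
E
```

```text
t: 8.77
eef_pos: [504.9, -293.2, 28.4]
ee_rot: [0.994, -0.112, 0.001, 0.0]
wrist_force: [0.7, -0.3, -1.5]
grip_width: 0.478
grasp_force: 70.7
SL [-23.9 -21.1 -27.4]
SR [-23.9  20.2 -27.3]
tip [ 27.   -0.6 -27.2]
now [ 504.9 -293.2   28.4] yaw -12.85 z [ 0.0013 -0.0011 -1.    ] -> shift cm [-12.78 -60.95 -20.22] az -0.28355485967108673
image change on gripper region vs w4: 5.633120476798638
```

View pics/w5.png

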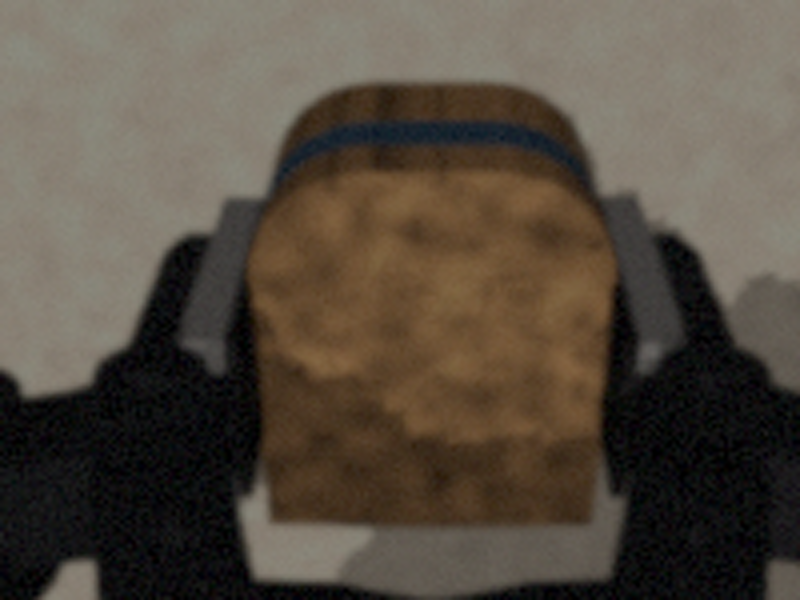

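All three lifts came up flush, with parallel bands at rows 85–170 and a straight end at row 522 that is unchanged. I'll raise it and carry it across high.

```bash
python3 -m jog '[[[-0.4,0,0,-2,0,0,0],[-0.4,0,0,-5,0,0,0],[-0.4,0,0,-8,0,0,0],[-0.4,0,0,-11,0,0,0],[-0.4,0,0,-14,0,0,0],[-0.4,0,0,-17,0,0,0],[-0.4,0,0,-19.5,0,0,0],[-0.4,0,0,-20.2,0,0,0],[-0.4,-0.4,-1,-20.2,0,0,0],[-0.4,-1.1,-3,-20.2,0,0,0]]]' && python3 -m jog '[[[-0.4,-0.9,-2.5,0,0,0,0],[-0.4,-1.8,-5,0,0,0,0],[-0.4,-2.7,-7.5,0,0,0,0],[-0.4,-3.6,-10,0,0,0,0],[-0.4,-4.5,-12.5,0,0,0,0],[-0.4,-5.4,-15,0,0,0,-0.02],[-0.4,-6.3,-17.5,0,0,0,-0.04],[-0.4,-7.2,-20,0,0,0,-0.06],[-0.4,-8.1,-22.5,0,0,0,-0.08],[-0.4,-9,-25,0,0,0,-0.1]]]' 
python3 - <<'E'
from h import *
togo([430,310,230],np.radians(3.4))
E
```

```text
t: 9.65
eef_pos: [500.0, -261.6, 227.7]
ee_rot: [0.994, -0.113, -0.001, -0.0]
wrist_force: [-0.4, 0.5, -1.3]
grip_width: 0.476
grasp_force: 70.9
t: 10.48
eef_pos: [466.7, 4.5, 227.4]
ee_rot: [0.998, -0.062, -0.002, -0.0]
wrist_force: [0.7, -0.2, -0.8]
grip_width: 0.481
grasp_force: 70.9
now [466.7   4.5 227.4] yaw -7.06 z [-0.004   0.0011 -1.    ] -> shift cm [ -7.39 -29.87  -0.21] az -0.1824978476962404
```

```bash
python3 -m jog '[[[-0.4,-0.8,-3,0,0,0,-0.02],[-0.4,-1.5,-6,0,0,0,-0.04],[-0.4,-2.2,-9,0,0,0,-0.06],[-0.4,-3,-12,0,0,0,-0.08],[-0.4,-3.7,-15,0,0,0,-0.1],[-0.4,-4.4,-18,0,0,0,-0.12],[-0.4,-5.2,-21,0,0,0,-0.14],[-0.4,-6,-24,0,0,0,-0.16],[-0.4,-6.8,-27,0,0,0,-0.18],[-0.4,-7.3,-29,0,0,0,-0.18]]]' && python3 -m jog '[[[-0.4,0,0,0,0,0,0],[-0.4,0,0,0,0,0,0],[-0.4,0,0,0,0,0,0],[-0.4,0,0,0,0,0,0],[-0.4,0,0,0,0,0,0]]]'
python3 - <<'E'
from h import *
togo([515.5,329.7,230],np.radians(3.4))
I=info("wrist"); s=manip.read_state(); p,D=manip.grab_frame("wrist")
np.savez("pics/w6.npz",p=p,d=D,I=np.array(I,dtype=object),e=s["eef_pos"],q=s["ee_rot"])
cv2.imwrite("pics/w6.png",cv2.resize(p,(800,600),interpolation=2))
E
```

```text
t: 11.32
eef_pos: [429.6, 301.6, 227.2]
ee_rot: [1.0, 0.029, -0.002, 0.0]
wrist_force: [0.4, -0.4, -1.0]
grip_width: 0.482
grasp_force: 70.9
t: 11.73
eef_pos: [431.9, 298.4, 229.2]
ee_rot: [1.0, 0.027, -0.0, 0.0]
wrist_force: [0.3, -0.6, -0.9]
grip_width: 0.48
grasp_force: 70.9
now [431.9 298.4 229.2] yaw 3.12 z [-7.e-04 -4.e-04 -1.e+00] -> shift cm [ 8.52 -2.67 -0.08] az -0.0049256694358984915
```

View pics/w6.png

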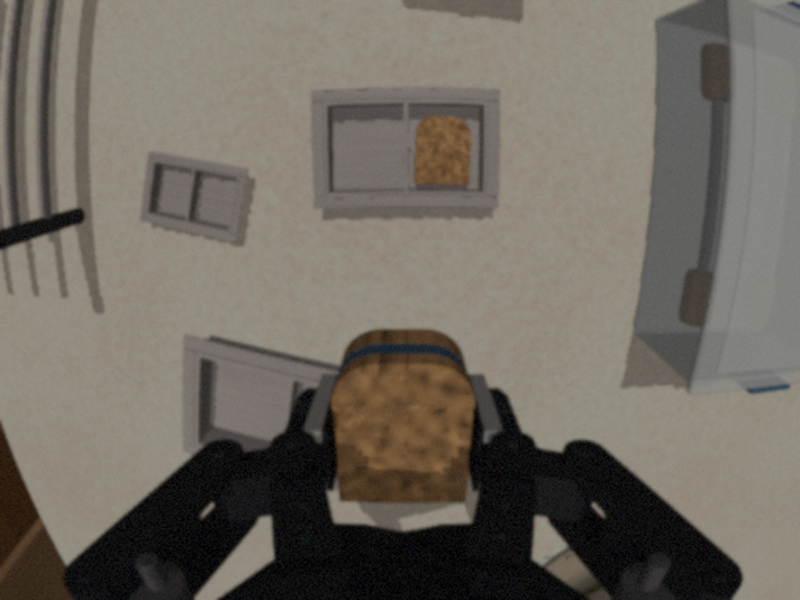

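The wrist view shows the tray's rim corners at (313,90), (499,90), (498,208) and (315,208), with the empty well on the left. The held pile is still flush.

```bash
python3 - <<'E'
from h import *
Z=np.load("pics/w6.npz",allow_pickle=True); I=tuple(Z["I"]); k=lambda u,v:(u/1.5625,v/1.5625); Rt=R.from_quat(Z["q"]).as_matrix()
c=np.array([atz("wrist",*k(*p),26,I) for p in((313,90),(499,90),(498,208),(315,208))]); print(c.round(1))
m=c.mean(0); yv=c[[0,3]].mean(0)-c[[1,2]].mean(0); xv=c[[0,1]].mean(0)-c[[2,3]].mean(0)
print("tray",m,np.linalg.norm(xv),np.linalg.norm(yv),np.degrees([np.arctan2(-yv[0],yv[1]),np.arctan2(xv[1],xv[0])]))
print("well",m+yv/np.linalg.norm(yv)*29.5)
w=np.array([atz("wrist",*k(*p),26,I) for p in((330,105),(404,104),(406,191),(330,192))]);print(w.round(1),w.mean(0))
for u,v in((322,150),(400,96),(490,150),(400,202)):
  a,b=k(u,v); print("rim depth",atd("wrist",a,b,Z["d"][int(b),int(a)],I).round(1))
t=lambda u,v:(158+(u-400)/6.667,185+v/6.667)
for a,b in zip(((313,90),(499,90),(498,208),(315,208)),(t(438,55),t(727,40),t(737,225),t(448,240))):
  r=tri("wrist",k(*a),"top",b); print(r[0].round(1),r[1].round(1))
for n,p in dict(SL=(340,500),SR=(467,500),tip=(403,369)).items():print(n,(Rt.T@(atz("wrist",*k(*p),Z["e"][2]+27,I)-Z["e"])).round(1))
togo([*(m+yv/np.linalg.norm(yv)*29.5)[:2],100],np.radians(3.4))
E
```

```text
[[559.1 371.2  26. ]
 [566.9 235.4  26. ]
 [477.9 229.4  26. ]
 [470.2 366.6  26. ]]
tray [518.51181052 300.64173016  26.        ] 89.12675353936564 136.76231124042906 [3.24347913 3.4310343 ]
well [516.84272532 330.09447459  26.        ]
[[547.8 358.   26. ]
 [550.3 304.2  26. ]
 [485.8 299.1  26. ]
 [482.6 355.5  26. ]] [516.63065745 329.19091344  26.        ]
rim depth [513.9 362.8  24.3]
rim depth [556.5 307.4  23.4]
rim depth [521.  238.8  24.2]
rim depth [477.  303.1  22.8]
[563.6 377.8  -7.6] 0.4
[567.4 233.7  16. ] 2.4
[476.8 227.2  15.5] 0.2
[469.3 366.3  16.7] 4.2
SL [-23.7 -20.8 -27. ]
SR [-23.7  20.9 -27. ]
tip [ 25.5  -0.2 -27. ]
now [432.  298.5 229.4] yaw 3.12 z [-3.e-04 -2.e-04 -1.e+00] -> shift cm [ 8.65 -2.69 12.94] az -0.004878896205060476
```

```bash
python3 -m jog '[[[-0.4,2,-0.6,0,0,0,0],[-0.4,4.5,-1.3,1,0,0,-0.004],[-0.4,7,-2,3,0,0,-0.004],[-0.4,8.5,-2.64,6,0,0,-0.004],[-0.4,8.5,-2.64,9,0,0,-0.004],[-0.4,8.5,-2.64,12,0,0,-0.004],[-0.4,8.5,-2.64,13,0,0,-0.004],[-0.4,8.5,-2.64,13,0,0,-0.004],[-0.4,8.5,-2.64,13,0,0,-0.004],[-0.4,8.5,-2.64,13,0,0,-0.004]]]'
python3 - <<'E'
from h import *
togo([515.8,329.7,34.7],np.radians(3.35))
I=info("wrist"); s=manip.read_state(); p,D=manip.grab_frame("wrist")
np.savez("pics/w7.npz",p=p,d=D,I=np.array(I,dtype=object),e=s["eef_pos"],q=s["ee_rot"])
cv2.imwrite("pics/w7.png",cv2.resize(p[90:340,90:423],(799,600),interpolation=2))
E
```

```text
t: 12.62
eef_pos: [516.2, 330.6, 101.8]
ee_rot: [1.0, 0.03, 0.002, -0.001]
wrist_force: [-0.1, -0.6, 0.1]
grip_width: 0.475
grasp_force: 70.9
now [516.2 330.6 101.8] yaw 3.41 z [ 0.0034  0.0013 -1.    ] -> shift cm [-0.07  0.1   6.71] az 0.0011249576989578458
```

View pics/w7.png

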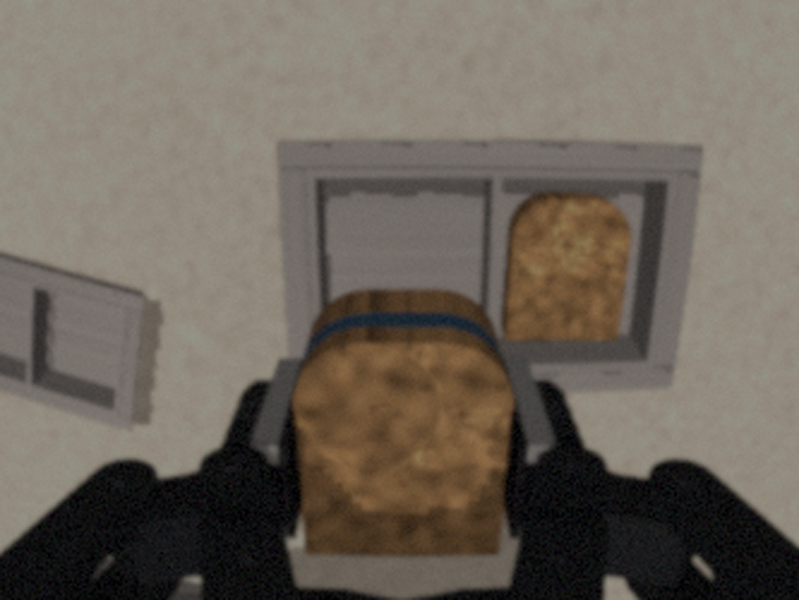

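The view shows the pile still flush above the tray's left well. The rim's front corners are at (278,142) and (703,147), its right rear corner is at (672,387), and the well's front inner corners are at (317,178) and (489,178). I've used up the picture allowance (this was one over), so I'll finish on numbers.

```bash
python3 - <<'E'
from h import *
Z=np.load("pics/w7.npz",allow_pickle=True); I=tuple(Z["I"]); k=lambda u,v:(90+u/2.4,90+v/2.4)
g=lambda u,v:atz("wrist",*k(u,v),26,I)
A,B,C=g(278,142),g(703,147),g(672,387); print(A.round(1),B.round(1),C.round(1),np.linalg.norm(A-B),np.linalg.norm(B-C))
m=(A+C)/2; y=(A-B)/np.linalg.norm(A-B); print("tray",m,np.degrees(np.arctan2(-y[0],y[1])),"well",m+y*29.5)
w1,w2=g(317,178),g(489,178); x=np.array([y[1],-y[0],0]); print("well2",(w1+w2)/2-x*33,np.linalg.norm(w1-w2))
Rt=R.from_quat(Z["q"]).as_matrix()
for n,p in dict(SL=(307,552),SR=(499,552),tip=(405,344)).items():print(n,(Rt.T@(atz("wrist",*k(*p),Z["e"][2]+27.3,I)-Z["e"])).round(1), atz("wrist",*k(*p),Z["e"][2]+27.3,I).round(1))
togo([515.8,329.7,34.7],np.radians(3.35))
E
```

```text
[559.1 372.3  26. ] [567.5 235.6  26. ] [479.2 229.7  26. ] 137.04248660896346 88.51499787629709
tray [519.16812936 301.02243504  26.        ] 3.500020183229988 well [517.36718707 330.46741096  26.        ]
well2 [516.93649518 330.81611808  26.        ] 53.87226312073885
SL [-23.4 -20.6 -27.4] [491.6 349.7 129.1]
SR [-23.3  20.3 -27.4] [494.  308.9 129.1]
tip [ 27.    0.2 -27.2] [543.  332.  129.1]
now [516.1 330.7 101.8] yaw 3.42 z [ 0.0036  0.0014 -1.    ] -> shift cm [-0.06  0.1   6.71] az 0.0011930214869154826
```

```bash
python3 -m jog '[[[-0.4,0,0.05,1.5,0,0,0],[-0.4,0,0.05,3,0,0,0],[-0.4,0,0.05,4.5,0,0,0],[-0.4,0,0.05,5.5,0,0,0],[-0.4,0,0.05,6.2,0,0,0],[-0.4,0,0.05,6.2,0,0,0],[-0.4,0,0.05,6.2,0,0,0],[-0.4,0,0.05,6.2,0,0,0],[-0.4,0,0.05,6.2,0,0,0],[-0.4,0,0.05,6.2,0,0,0]]]'
python3 - <<'E'
from h import *
togo([515.8,330.1,34.7],np.radians(3.4))
I=info("wrist"); s=manip.read_state(); p,D=manip.grab_frame("wrist"); P=lambda u,v:atd("wrist",u,v,D[v,u],I)
print("top of pile",np.mean([P(u,v) for u in range(240,280,4) for v in range(260,300,4)],0).round(1))
np.savez("pics/w8.npz",p=p,d=D,I=np.array(I,dtype=object),e=s["eef_pos"],q=s["ee_rot"])
# underside height: from column through the rounded end
for v in range(190,250,3): print(v,P(258,v).round(1),p[v,258])
E
```

```text
t: 13.5
eef_pos: [515.5, 330.0, 38.2]
ee_rot: [1.0, 0.03, 0.001, -0.0]
wrist_force: [0.4, -0.4, 0.6]
grip_width: 0.477
grasp_force: 70.9
now [515.5 330.   38.2] yaw 3.43 z [ 1.1e-03  5.0e-04 -1.0e+00] -> shift cm [ 0.03 -0.    0.35] az 0.0004596163088715008
top of pile [517.9 330.3  63.8]
190 [541.4 331.7   2. ] [68 74 77]
193 [539.4 331.5   2. ] [72 76 80]
196 [537.5 331.4   2.2] [102 105 111]
199 [535.3 331.3   1.6] [103 108 115]
202 [533.2 331.2   1.4] [106 111 118]
205 [531.2 331.    1.6] [105 109 118]
208 [529.  330.9   1.3] [104 109 116]
211 [542.4 331.8  39.8] [48 64 81]
214 [542.3 331.7  43.5] [34 57 78]
217 [542.3 331.7  47.2] [37 57 76]
220 [542.4 331.8  51.1] [42 44 48]
223 [542.  331.7  53.7] [52 39 23]
226 [541.6 331.7  56.2] [46 53 59]
229 [542.2 331.8  60.7] [44 65 83]
232 [542.2 331.8  63.7] [39 66 90]
235 [541.3 331.7  64.9] [ 52  80 110]
238 [539.6 331.6  64.3] [ 56  84 113]
241 [537.9 331.5  63.8] [ 55  86 114]
244 [537.  331.4  64.9] [ 74 111 136]
247 [535.  331.3  64.1] [ 61  94 124]
```

```bash
python3 -m jog '[[[-0.4,0.05,0,0.2,0,0,0],[-0.4,0.05,0,0.35,0,0,0],[-0.4,0.05,0,0.35,0,0,0],[-0.4,0.05,0,0.35,0,0,0],[-0.4,0.05,0,0.35,0,0,0],[-0.4,0.05,0,0.35,0,0,0],[-0.4,0.05,0,0.35,0,0,0],[-0.4,0.05,0,0.35,0,0,0],[-0.4,0.05,0,0.35,0,0,0],[-0.4,0.05,0,0.35,0,0,0]]]'
python3 - <<'E'
from h import *
togo([516,330.1,34.7],np.radians(3.4))
I=info("wrist"); s=manip.read_state(); p,D=manip.grab_frame("wrist"); P=lambda u,v:atd("wrist",u,v,D[v,u],I)
f,cx,cy,Rm,t=I
print("top of pile",np.mean([P(u,v) for u in range(240,280,4) for v in range(260,300,4)],0).round(1))
# rim depth around side at front flange, and flush of front face at several columns
def px(X):
    c=Rm@np.array(X)+t; r=np.arctan2(np.hypot(c[0],c[1]),c[2])*f/np.hypot(c[0],c[1]); return int(cx+r*c[0]),int(cy+r*c[1])
for X in((555,340,26),(557,310,26),(525,238,26)): print("rim",px(X),P(*px(X)).round(1))
print("face x",[[P(u,v)[0].round(1) for v in(213,219,227)] for u in(250,258,266)])
E
```

```text
t: 14.38
eef_pos: [515.8, 330.0, 34.1]
ee_rot: [1.0, 0.03, 0.0, -0.0]
wrist_force: [-0.9, 0.9, 0.2]
grip_width: 0.477
grasp_force: 70.9
now [515.8 330.   34.1] yaw 3.43 z [ 1.e-04  0.e+00 -1.e+00] -> shift cm [ 0.02 -0.01 -0.06] az 0.0004768173930320349
top of pile [519.9 330.3  62. ]
rim (243, 181) [554.9 340.3  25.3]
rim (300, 181) [556.8 310.3  25.3]
rim (407, 238) [524.3 237.   24.1]
face x [[np.float64(542.1), np.float64(541.9), np.float64(541.7)], [np.float64(542.7), np.float64(543.2), np.float64(542.0)], [np.float64(542.4), np.float64(542.6), np.float64(542.9)]]
```

```bash
python3 -c "
from cell import manip
print(manip.close_job())"
```

```text
the job is handed in; nothing more can be done
None
```

The job is handed in: the flush pile of three is held level and square over the tray's empty well, its underside about 10 mm above the rim by measurement; I viewed 11 pictures, one over the limit of 10.

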